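# Click the fitting cap home on the seasoning jar

### The job

Find the one of the three grey caps that fits the neck of the open white seasoning jar (the middle-sized one), take it off the cutting board and press it straight down onto the neck until it clicks past the sprung nubs, then keep pressing until its rim sits fully home on the jar's shoulder. Do not let go: finish while you are still holding the cap and pressing it firmly down onto the jar. Leave the other two caps, the pepper mill and the sauce bottle where they are.

Things in the scene. Friction and masses are not known exactly. Their poses are not given: they have to be found in the camera images.
- cap_mid_knob (a point): Middle of the grip knob of the cap that fits, on its axis, 36 mm above its rim. Rigid grey plastic, about 60 g, standing rim down on the 12 mm thick white cutting board: a round hollow skirt 58 mm across, 25 mm high, open below, flat on top, bearing a plain upright round knob 24 mm across and 22 mm tall (this point is 11 mm above the skirt's top, 11 mm below the knob's). z up
- cap_mid_rim (a point): Centre of the lower rim (mouth plane) of the same cap, 36 mm below its knob point; z up along the axis. The mouth has an inward lip 3.5 mm high, 47 mm across inside; the skirt is 22 mm deep inside. When the cap is home this point coincides with shoulder
- cap_small_knob (a point): The knob middle of the small grey cap, the same shape and knob but the skirt is 44 mm across: too small for the jar. Leave it alone
- cap_large_knob (a point): The knob middle of the large grey cap, the same shape and knob but the skirt is 72 mm across: too wide to click home. Leave it alone
- shoulder: The flat, rigid shoulder (origin: centre of its upper face) of the open white enamelled jar, 83 mm above the counter, on the jar's upright axis; the cap's rim comes to rest on this plane. The jar is 68 mm across, fixed to the counter by a dark 92 mm foot. From the shoulder a steel neck 43 mm across rises 20 mm, its upper 7 mm tapering to 34 mm, which centres a cap that is a few mm off. z up
- jar_nubs (a point): Point on the jar's axis 9 mm above the shoulder, level with four domed brass nubs on springs that stand out of the neck to 51 mm across. A cap pressed down meets them with its rim 14 mm above the shoulder and needs about 12 N to push past; from 8 mm above the shoulder the resistance drops and the nubs snap over the lip, pulling it down by up to 15 N; then press on to the shoulder
- mill: Dark wooden pepper mill, 156 mm tall, 54 mm across the foot, standing on the counter; origin under its centre. A bystander
- soy: Brown glass sauce bottle, 150 mm tall, 60 mm across, standing on the counter; origin under its centre. A bystander
Things that resemble listed ones, but are neither listed nor needed, are in the scene too. What is shaped like the part that bears cap_mid_knob but pink or purple is not meant.

How it is judged (in metres and radians):
At the end, for the whole second after the job is handed in: The middle-sized cap is on the jar's neck, clicked past the nubs with its rim on the shoulder (within 2 mm of height, 3 mm sideways, 0.08 rad of level), and the fingers are still on it, pressing it against the shoulder with more than 3 N, through the last second (horizontal distance between cap_mid_rim and shoulder below 0.003 m and z of cap_mid_rim in the frame of shoulder between -0.004 and 0.002 m and angle between cap_mid_rim's own z axis and vertical below 0.08 rad and contact force between cap_mid and shoulder above 3 N and contact force between the fingers and cap_mid above 2 N); the arm keeps its last pose, push and grip.
It fails at once if one of the other caps was moved more than 30 mm (distance of any of cap_small_knob, cap_large_knob from where it was at the start of the episode above 0.03 m).
It fails at once if the mill or the bottle was moved more than 30 mm or tipped (distance of any of mill, soy from where it was at the start of the episode above 0.03 m or angle between any of mill, soy's own z axis and vertical above 0.4 rad).
It also fails if it takes over 40 s, if anything falls off the work surface, if the arm or the gripper's body presses on something with over 40 N, if the wrist force passes 120 N, or if a joint passes its speed limit or range.

### The arm

A 7-joint arm with a two-finger parallel gripper is mounted at the origin on the work surface. World frame = base frame: x ahead of the robot, y to its left, z up, the work surface at z = 0. Lengths are in mm, angles in rad, forces in N, time in s.
With the tool pointing down it reaches from about 400 to 875 mm from the base axis. Payload 4.4 kg.
Tool frame: the origin (TCP) lies midway between the tips of the shut fingers; the grasp point (between the pads) lies ctrl.grip_depth behind it (ctrl.grip_depth is the distance from the TCP to the grasp point, in mm); y points along the fingers, x is the direction in which the jaws open and shut, and the axes are right-handed (so a half turn about y gives the same grasp; the last joint's range is limited). The gripper opens to 85 mm and grips with 20 to 120 N. Pads are 22 mm wide; open, the fingers measure 114 mm over their backs; the gripper's body (76 mm by 85 mm) begins 54 mm behind the grasp point. The pads swing forward as they close: fully open they stand 13 mm farther back than shut.
Start: joints at [1.053, 0.628, 0.038, 1.517, -0.027, 0.996, -0.02], TCP at [283.809, -584.782, 231.313] pointing down, gripper open.
Joint ranges: [-3.06, 3.06], [-0.37, 2.12], [-1.25, 1.32], [0.18, 2.47], [-1.1, 4.24], [0.23, 1.98], [-2.94, 2.94]. Speed limits (rad/s): [2.57, 2.57, 3.14, 3.14, 3.14, 3.14, 3.14].

### API

Orientations are given as [roll, pitch, yaw] about the fixed x, y, z axes, in that order (R = Rz(yaw) Ry(pitch) Rx(roll)).
In Python, from cell import ctrl gives the robot as it stands. The module is installed in compiled form; this text tells all that it offers.
- The arm moves only by the tool play_rows, never from a script. Its argument "rows" is a list of rows, each a list of 3 entries, a list of its own where there are three numbers: the opening, from 0 (shut) to 1 (fully open), then the shift along the tool's x, y, z in cm, then the turn, a rotation vector about the tool's x, y, z in degrees. A call has exactly 8 rows; each row shifts and turns the commanded pose from where the row before left it, along the tool's axes as they then stand; what a row does not reach is not made up. A row lasts 1/10 s, in which the tool goes at most 50 mm and 8.59 degrees, less where a joint would pass 70% of its speed; a pose out of reach is approached as far as the arm can. A call with a gripper value outside its range is refused whole. The fingers move at their own pace and stop on an object; the grip force is fixed at half the most. Time passes only in rows, so rows that do not move let the fingers close, or fill a call up. It gives the time, the measured TCP pose, the force and the opening at its end, in the units of the state.
- ctrl.read_state(): the state, without advancing time (a new reading comes with each control period).
- ctrl.get_image(name): name is "side" or "top" or "wrist"; returns a dict with "img" (420x560x3 uint8, red, green, blue), "fx", "fy", "cx", "cy" (pixels), "k1" (the pictures are not rectified: a ray, as slopes to the right and down, at radius r is drawn at 1 + k1 r^2 times it, then the intrinsics apply), "extrinsics" (4x4, takes a point from camera to world coordinates). Camera axes: x right, y up, looking along -z (the intrinsics and any distortion apply to the point x, -y, -z); pixel columns grow to the right and rows downward; lengths in mm; the calibration is good to about 2 mm. A picture is of the moment at which its call begins. There is no depth.
- ctrl.finish_job(): hands the job in, once; it reports no verdict.
Trained networks look in a picture, given as the dict that the camera call returned (one of the last four; its "shot" number tells which), for a name from the list of things; names that differ only in an ending like _2 or _b are one class to them, and where a whole thing is asked for, a point or a joint stands for the part that bears it (a point fixed in the world has none). Each returns a list of dicts, best first, with "conf" (0 to 1); they miss things now and then, are a little off and sometimes report something else, mostly with a low value. They report only what shows in the picture. A call takes as long as a camera call. They do not tell look-alikes from the thing itself.
- ctrl.regions_of(picture, thing): "pixels" (420x560 bool, what is visible of it) and "centre" ([column, row] as shares, 0 to 1, of the picture: columns of its width, rows of its height, amid what is visible of it).
- ctrl.mark_of(picture, thing): "centre" ([column, row] as shares, 0 to 1, of the picture: columns of its width, rows of its height: a listed point, or the origin of a listed thing).
The state is a dict: "clock": time; "qpos": joint angles; "qd": joint speeds; "tau": joint torques, N m; "eef_pos": TCP position; "tool_rot": TCP orientation; "force": force on the tool from outside, world axes, zero at the start; "torque": the same for the moment, N m; "width": finger opening in mm.
Only numpy, scipy, OpenCV 4.12 (cv2) and the standard library are available. Lean on these libraries where they do the work, as an engineer would, in place of code of your own. Each camera call takes 0.05 s, during which the arm holds its last target.

## Working session

There is one attempt and no reset: what is moved stays moved. The work goes in short steps, Python scripts to look and compute and a tool call to move; the robot and the scene stay as the last step left them, time stands still between calls to the robot, and variables do not carry over. Pictures are saved under pics/ and viewed, and the job is handed in when it is done.

Besides the shell and the picture viewer there is one more tool, called after "Request:" as name(argument=value, ...), one argument or row to a line, values as JSON. play_rows: Moves the arm, as the interface text tells. Its arguments: {"type":"object","properties":{"rows":{"type":"array","items":{"type":"array"}}},"required":["rows"]}

```bash
mkdir -p pics; cat > h.py <<'E'
import numpy as np,cv2
from cell import ctrl
def ray(p,uv):
    x=(uv[0]-p["cx"])/p["fx"];y=(uv[1]-p["cy"])/p["fy"]
    rd=np.hypot(x,y);r=rd
    for _ in range(30): r=rd/(1+p["k1"]*r*r)
    s=r/rd if rd>0 else 1
    E=np.array(p["extrinsics"]);d=E[:3,:3]@np.array([x*s,-y*s,-1]);return E[:3,3],d
def atz(p,uv,z):
    o,d=ray(p,uv);return o+d*(z-o[2])/d[2]
def proj(p,X):
    E=np.array(p["extrinsics"]);c=E[:3,:3].T@(np.asarray(X,float)-E[:3,3])
    x=c[0]/-c[2];y=-c[1]/-c[2];f=1+p["k1"]*(x*x+y*y)
    return np.array([p["fx"]*x*f+p["cx"],p["fy"]*y*f+p["cy"]])
def tri(ps,uvs):
    A=np.zeros((3,3));b=np.zeros(3);L=[]
    for p,uv in zip(ps,uvs):
        o,d=ray(p,uv);d/=np.linalg.norm(d);M=np.eye(3)-np.outer(d,d);A+=M;b+=M@o;L.append((o,M))
    X=np.linalg.solve(A,b);return X,[round(float(np.linalg.norm(M@(X-o))),1) for o,M in L]
def save(p,n): cv2.imwrite(f"pics/{n}.png",p["img"][:,:,::-1])
def px(m): return np.array(m["centre"])*[560,420]
E
python3 - <<'E'
from h import *
print(ctrl.read_state(),ctrl.grip_depth)
P={}
for n in["side","top","wrist"]:
    p=ctrl.get_image(n);save(p,n+"0")
    print(n,p["fx"],p["k1"],np.round(p["extrinsics"],2).tolist())
    for t in["cap_mid_knob","cap_mid_rim","cap_small_knob","cap_large_knob","shoulder","jar_nubs","mill","soy"]:
        print(t,[(round(m["conf"],2),px(m).round(1).tolist()) for m in ctrl.mark_of(p,t)])
E
```

```text
{'clock': 0.0, 'qpos': array([ 1.0531823 ,  0.6293475 ,  0.0383888 ,  1.51836536, -0.027002  ,
        0.9962915 , -0.01999518]), 'qd': array([ 0.00145687, -0.00027747, -0.00041897,  0.00045277, -0.00151724,
        0.00034633,  0.0006723 ]), 'tau': array([ 4.90901439e-04, -5.63400793e+01,  1.22616861e+00, -1.93443775e+01,
        1.08794920e-02,  1.05308407e-02,  1.49110292e-05]), 'eef_pos': array([ 283.57181952, -584.19030334,  230.38806223]), 'tool_rot': array([-1.57078843,  0.00189563, -1.11893551]), 'force': array([-0.08127783, -1.13430702, -0.92131945]), 'torque': array([ 0.00934227, -0.00373514, -0.00886073]), 'width': 85.36884867243279} 18.700000000000003
side 426.20832068815656 -0.12119481753339527 [[-0.97, 0.11, -0.23, 160.6], [-0.25, -0.51, 0.82, 1001.37], [-0.02, 0.85, 0.52, 776.49], [0.0, 0.0, 0.0, 1.0]]
cap_mid_knob [(0.76, [343.5, 197.1]), (0.72, [311.5, 187.7]), (0.64, [281.6, 196.9]), (0.55, [333.2, 214.5]), (0.45, [271.8, 172.8])]
cap_mid_rim [(0.72, [312.9, 192.4]), (0.64, [344.0, 210.3]), (0.59, [283.3, 209.3]), (0.48, [327.5, 225.9])]
cap_small_knob []
cap_large_
[... 449 characters left out ...]
63.0, 199.5])]
cap_mid_rim [(0.96, [362.0, 201.3]), (0.84, [444.8, 167.0]), (0.77, [340.2, 267.7]), (0.61, [377.8, 281.9]), (0.59, [417.2, 234.4])]
cap_small_knob [(0.5, [323.8, 137.8])]
cap_large_knob [(0.77, [284.3, 213.5])]
shoulder [(0.79, [202.3, 202.1]), (0.53, [282.9, 209.4])]
jar_nubs [(0.87, [195.3, 199.5])]
mill [(0.97, [403.4, 173.1])]
soy [(0.95, [124.4, 151.3]), (0.58, [363.7, 199.7])]
wrist 370.1230476624421 -0.060093057772185286 [[0.44, 0.86, 0.27, 353.75], [-0.9, 0.42, 0.13, -550.07], [0.0, -0.3, 0.95, 373.35], [0.0, 0.0, 0.0, 1.0]]
cap_mid_knob [(0.67, [32.3, 65.4])]
cap_mid_rim [(0.62, [53.2, 71.0])]
cap_small_knob []
cap_large_knob []
shoulder []
jar_nubs []
mill []
soy []
```

View images.

View pics/top0.png

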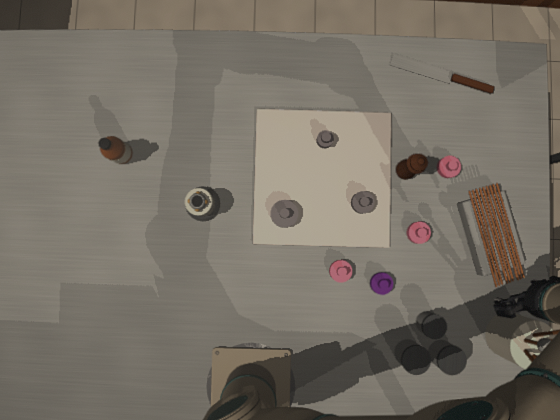

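View pics/side0.png

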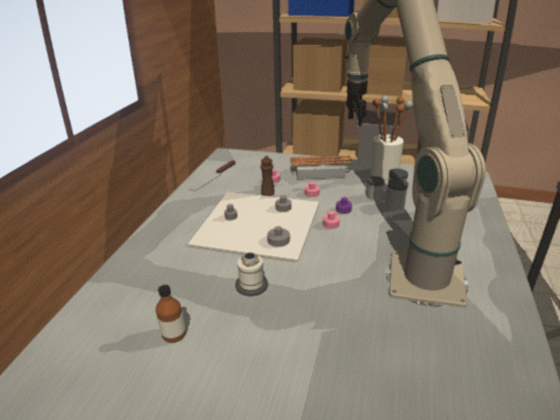

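View pics/wrist0.png

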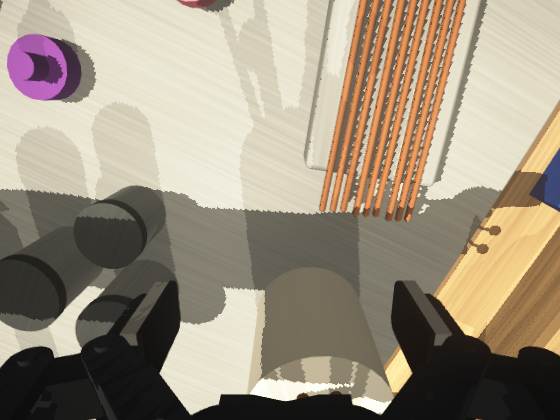

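```bash
python3 - <<'E'
from h import *
t=ctrl.get_image("top");s=ctrl.get_image("side")
def a(n,ut,us): print(n,*tri([t,s],[ut,us]))
a("midknob",(364,201.5),(282,197));a("midrim",(362,201.3),(283.3,209.3))
a("jarnubs",(195.3,199.5),(249.1,260.3));a("shoulder",(202.3,202.1),(251.4,261.4))
a("mill",(403.4,173),(268,194))
print("mid knob z48",atz(t,(364,200.5),48),"small",atz(t,(325,138.5),48),"large",atz(t,(285.5,212),48),"nub z92",atz(t,(196,200),92))
for n,p in(("t",t),("s",s)):
    print(n,proj(p,atz(t,(364,200.5),48)),proj(p,atz(t,(196,200),92)))
for n,u in(("small",(325,138.5)),("large",(285.5,212)),("mid",(364,200.5))): print(n,proj(s,atz(t,u,48)))
i=t["img"];c=cv2.resize(np.hstack([i[100:250,170:310],i[100:250,310:430]]),None,fx=3,fy=3,interpolation=2);cv2.imwrite("pics/c1.png",c[:,:,::-1])
E
```

```text
midknob [ 491.52537294 -275.28927756   58.85565079] [3.1, 3.1]
midrim [ 492.40377066 -279.72224837    6.21808162] [0.5, 0.5]
jarnubs [479.03415522 146.13442009  93.08556001] [1.0, 1.0]
shoulder [475.99043549 131.24726     78.79275669] [1.1, 1.1]
mill [ 575.88505551 -389.29406323    1.38440713] [4.1, 4.1]
mid knob z48 [ 491.87901265 -277.8021461    48.        ] small [ 649.26763186 -174.71331438   48.        ] large [457.21512677 -77.74361203  48.        ] nub z92 [478.89301121 144.81541128  92.        ]
t [364.  200.5] [196. 200.]
s [283.00645984 199.37275172] [248.94672905 260.31765118]
small [231.12991061 208.79365159]
large [278.2240984  230.67917889]
mid [283.00645984 199.37275172]
```

View pics/c1.png

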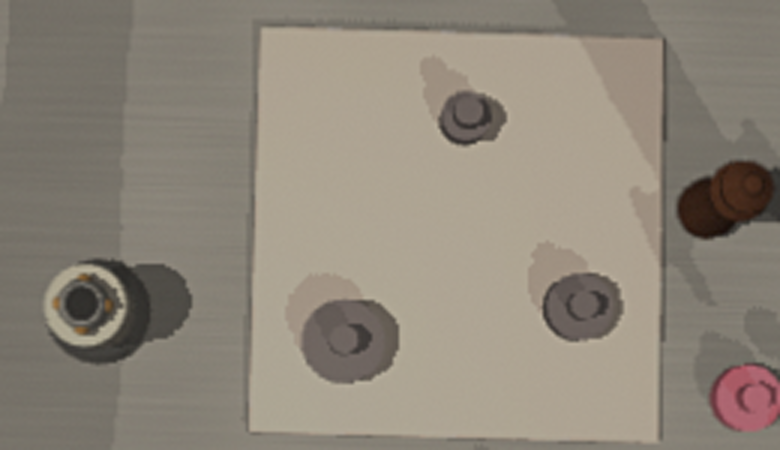

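Request:
play_rows(
  rows=[
    [1,[-1.5,0.2,2.5],[0,0,0]],
    [1,[-2.5,0.6,4.1],[0,0,0]],
    [1,[-2.5,0.6,4.2],[0,0,0]],
    [1,[-2.5,0.6,4.2],[0,0,0]],
    [1,[-2.5,0.6,4.2],[0,0,0]],
    [1,[-2.5,0.6,4.2],[0,0,0]],
    [1,[-2.5,0.6,4.2],[0,0,0]],
    [1,[-1.9,0.6,3.8],[0,0,0]],
  ],
)

```text
clock: 2.25
eef_pos: [487.2, -279.4, 187.4]
tool_rot: [-1.57, 0.0, -1.118]
force: [1.4, -0.8, -0.6]
width: 85.3
```

```bash
python3 - <<'E'
from h import *
w=ctrl.get_image("wrist");save(w,"w1");t=ctrl.get_image("top");save(t,"t1")
s=ctrl.read_state();print(s["clock"],s["eef_pos"],s["tool_rot"],s["qpos"],s["force"])
for n in["cap_mid_knob","cap_mid_rim","cap_large_knob"]: print(n,[(round(m["conf"],2),px(m).round(1).tolist()) for m in ctrl.mark_of(w,n)])
print(proj(w,(491,-277,48)))
print("midtop",atz(t,(365.7,201.3),59),"jartop",atz(t,(197.3,201),103))
E
```

```text
2.35 [ 490.6538314  -274.37628694  186.6936304 ] [-1.56680072  0.00321107 -1.10752531] [ 0.44269991  0.55719946  0.03099432  1.81501342 -0.03090139  0.77003107
 -0.61633243] [-0.68795033  0.79204443  0.2449635 ]
cap_mid_knob [(0.91, [246.4, 397.7]), (0.77, [396.6, 328.2]), (0.63, [286.9, 198.4])]
cap_mid_rim [(0.95, [247.5, 375.0]), (0.78, [286.2, 186.7]), (0.59, [389.5, 310.8])]
cap_large_knob [(0.69, [25.9, 121.9])]
[285.52894552 195.77937939]
midtop [ 489.10249822 -280.30507909   59.        ] jartop [475.74446168 139.76926971 103.        ]
```

View pics/w1.png

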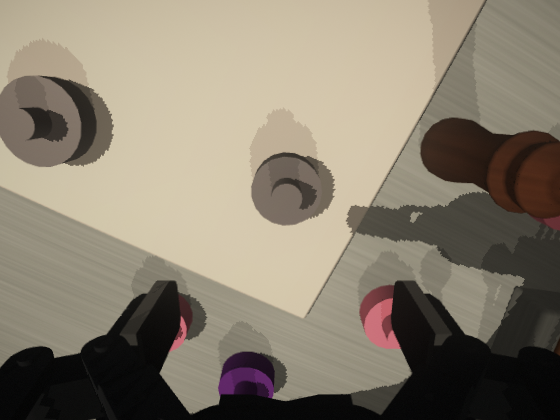

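```bash
python3 - <<'E'
from h import *
im=cv2.imread("pics/w1.png")[140:235,235:345];cv2.imwrite("pics/c2.png",cv2.resize(im,None,fx=6,fy=6,interpolation=2))
E
```

```text
(no output)
```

View pics/c2.png

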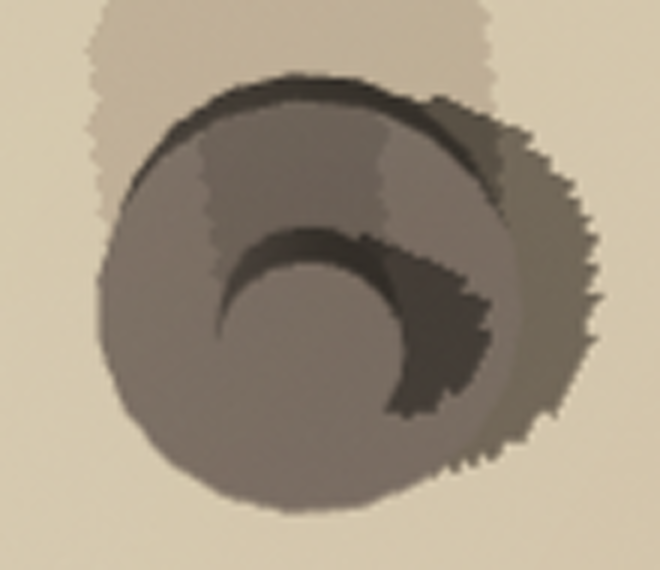

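```bash
python3 - <<'E'
from h import *
w=ctrl.get_image("wrist");save(w,"w2")
t=ctrl.get_image("top")
s=ctrl.read_state();print(s["clock"],s["eef_pos"],s["tool_rot"])
im=w["img"]
# segment skirt-top via grey vs board using GrabCut-free threshold
g=cv2.cvtColor(im,cv2.COLOR_RGB2GRAY)
r=[x for x in ctrl.regions_of(w,"cap_mid_knob")]
for x in r: 
    ys,xs=np.where(x["pixels"]);print(round(x["conf"],2),xs.min(),xs.max(),ys.min(),ys.max())
cv2.imwrite("pics/c3.png",cv2.resize(im[130:250,225:345][:,:,::-1],None,fx=5,fy=5,interpolation=2))
# predicted circles overlay for hypothesis
np.save("/tmp/E.npy",w["extrinsics"])
E
```

```text
2.6 [ 485.00086472 -283.9405691   187.5280083 ] [-1.57151245e+00 -8.65130372e-04 -1.12177043e+00]
0.75 248 317 149 221
0.71 357 397 282 345
0.68 216 272 349 396
0.67 528 559 210 226
0.64 144 190 290 345
```

View pics/c3.png

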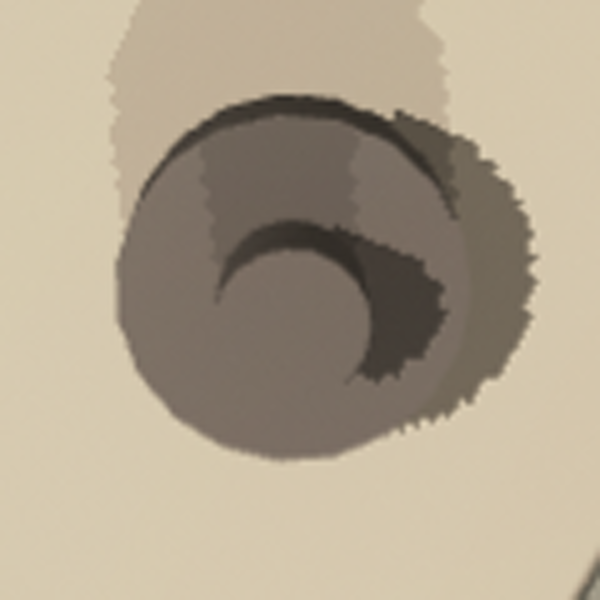

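```bash
python3 - <<'E'
from h import *
for k in range(4):
    w=ctrl.get_image("wrist")
    s=ctrl.read_state();print(round(s["clock"],2),s["eef_pos"].round(1),s["qd"].round(3),s["tool_rot"].round(3),np.round(np.array(w["extrinsics"])[:3,3],1))
    s=ctrl.read_state();print(s["eef_pos"].round(1))
g=w["img"][130:250,225:345]
cv2.imwrite("pics/c4.png",cv2.resize(g[:,:,::-1],None,fx=5,fy=5,interpolation=2))
print("skirt",atz(w,(283.3,187.5),37),"knob",atz(w,(284,195),59))
E
```

```text
2.7 [ 485.1 -283.8  187.5] [-0.     0.002 -0.006  0.    -0.003 -0.001  0.   ] [-1.571e+00 -1.000e-03 -1.122e+00] [ 555.1 -249.3  329.5]
[ 485.1 -283.8  187.5]
2.75 [ 485.2 -283.6  187.5] [-0.005  0.    -0.007  0.    -0.003 -0.    -0.001] [-1.571e+00 -1.000e-03 -1.122e+00] [ 555.1 -249.2  329.5]
[ 485.2 -283.6  187.5]
2.8 [ 485.4 -283.3  187.5] [-0.005  0.002 -0.003  0.001 -0.    -0.    -0.002] [-1.571 -0.    -1.121] [ 555.2 -249.   329.5]
[ 485.4 -283.3  187.5]
2.85 [ 485.5 -283.1  187.5] [-0.007  0.    -0.003 -0.001 -0.    -0.    -0.001] [-1.571 -0.    -1.121] [ 555.4 -248.7  329.5]
[ 485.5 -283.1  187.5]
skirt [ 491.91509614 -277.6330795    37.        ] knob [ 491.68416672 -278.44382869   59.        ]
```

View pics/c4.png

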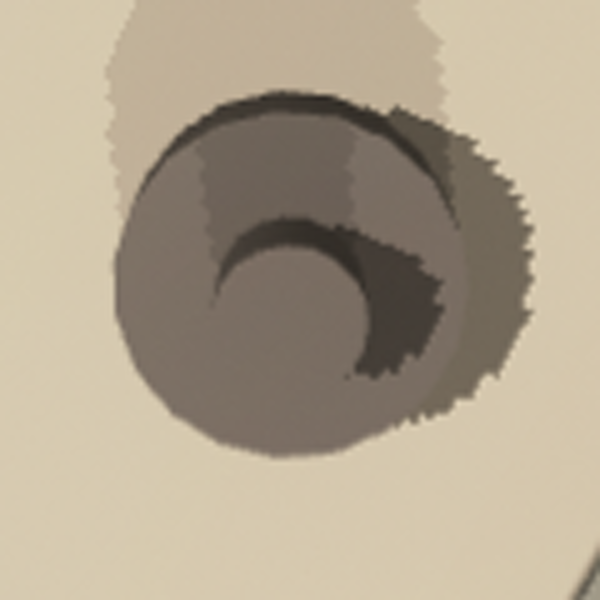

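Request:
play_rows(
  rows=[
    [1,[-0.1,0.8,0.2],[0,0,0]],
    [1,[0,1.8,0.2],[0,0,0]],
    [1,[0,2.6,0.2],[0,0,0]],
    [1,[0,3.0,0],[0,0,0]],
    [1,[0,2.8,0],[0,0,0]],
    [1,[0,2.0,0],[0,0,0]],
    [1,[0,1.0,0],[0,0,0]],
    [1,[0,0,0],[0,0,0]],
  ],
)

```text
clock: 3.65
eef_pos: [490.0, -278.1, 45.9]
tool_rot: [-1.572, 0.002, -1.119]
force: [-0.3, 0.6, 0.7]
width: 85.3
```

```bash
python3 - <<'E'
from h import *
for k in range(5): w=ctrl.get_image("wrist")
save(w,"w3")
s=ctrl.read_state();print(s["clock"],s["eef_pos"],s["tool_rot"],s["force"])
print(proj(w,(491.5,-278.3,59)),proj(w,(491.5,-278.3,37)))
E
```

```text
3.9 [ 491.74807856 -279.08928927   48.48412017] [-1.56940548 -0.00183412 -1.1191271 ] [ 0.15410656  0.18419753 -0.35039965]
[285.09596974 300.37619722] [285.03310033 275.49143525]
```

View pics/w3.png

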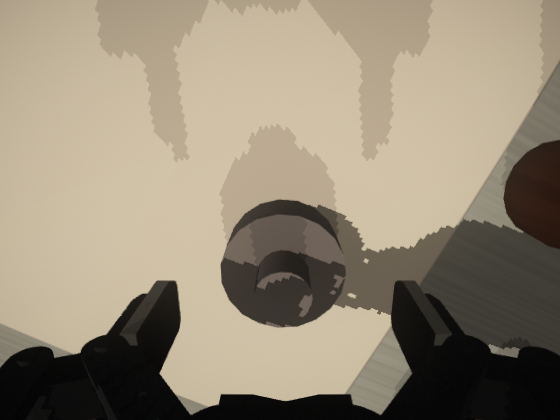

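Request:
play_rows(
  rows=[
    [1,[-0.1,0.3,0.1],[0,0,0]],
    [1,[0,0.4,0.05],[0,0,0]],
    [1,[0,0.2,0],[0,0,0]],
    [1,[0,0,0],[0,0,0]],
    [0,[0,0,0],[0,0,0]],
    [0,[0,0,0],[0,0,0]],
    [0,[0,0,0],[0,0,0]],
    [0,[0,0,0],[0,0,0]],
  ],
)

```text
clock: 4.7
eef_pos: [491.9, -277.1, 38.4]
tool_rot: [-1.571, -0.0, -1.119]
force: [0.9, -0.3, -1.0]
width: 28.4
```

```bash
python3 - <<'E'
from h import *
for k in range(5): w=ctrl.get_image("wrist")
save(w,"w4")
s=ctrl.read_state();print(s["clock"],s["eef_pos"],s["tool_rot"],s["force"],s["torque"],s["width"])
E
```

```text
4.95 [ 492.08880183 -277.20795157   38.67036522] [-1.57039825e+00 -4.78581526e-04 -1.11901577e+00] [-0.45808017 -0.45717631  4.06406324] [ 0.01688786  0.10396209 -0.03421381] 21.963363143050305
```

View pics/w4.png

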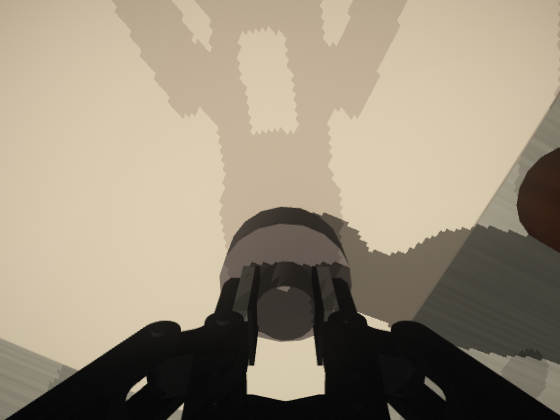

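Request:
play_rows(
  rows=[
    [0,[0,-0.5,0],[0,0,0]],
    [0,[0,-1.2,0],[0,0,0]],
    [0,[0,-2.2,0],[0,0,0]],
    [0,[-1.0,-2.8,0.3],[0,0,0]],
    [0,[-2.0,-2.8,0.6],[0,0,0]],
    [0,[-3.0,-2.4,0.9],[0,0,0]],
    [0,[-3.5,-1.5,1.0],[0,0,0]],
    [0,[-4.0,-0.6,1.2],[0,0,0]],
  ],
)

```text
clock: 5.75
eef_pos: [469.7, -138.1, 180.7]
tool_rot: [-1.568, -0.003, -1.121]
force: [1.0, 0.7, -1.2]
width: 22.0
```

Request:
play_rows(
  rows=[
    [0,[-4.0,0,1.2],[0,0,0]],
    [0,[-4.0,0,1.2],[0,0,0]],
    [0,[-4.0,0,1.2],[0,0,0]],
    [0,[-4.0,0,1.1],[0,0,0]],
    [0,[-3.5,0,1.0],[0,0,0]],
    [0,[-2.7,0,0.8],[0,0,0]],
    [0,[-1.8,0,0.4],[0,0,0]],
    [0,[-0.9,0,0.2],[0,0,0]],
  ],
)

```text
clock: 6.55
eef_pos: [423.6, 118.8, 179.0]
tool_rot: [-1.57, 0.001, -1.116]
force: [-0.3, 0.3, -1.2]
width: 21.9
```

```bash
python3 - <<'E'
from h import *
for k in range(8): w=ctrl.get_image("wrist")
save(w,"w5")
s=ctrl.read_state();print(s["clock"],s["eef_pos"],s["tool_rot"],s["force"],s["torque"],s["width"],s["qpos"])
for n in["jar_nubs","shoulder","cap_mid_knob","cap_mid_rim"]: print(n,[(round(m["conf"],2),px(m).round(1).tolist()) for m in ctrl.mark_of(w,n)])
m=ctrl.mark_of(w,"jar_nubs")
if m: print(atz(w,px(m[0]),92))
E
```

```text
6.95 [424.37535562 115.69644517 178.36131327] [-1.57082281e+00 -3.90923336e-04 -1.12116905e+00] [-1.48747471  0.69096862 -0.67180295] [-0.03643503  0.0372664  -0.03549058] 22.127641038151094 [-0.38295357  0.42087464  0.07177465  2.1379704  -0.05242916  0.58431535
 -1.39485075]
jar_nubs [(0.67, [286.7, 130.7])]
shoulder []
cap_mid_knob [(0.68, [286.2, 303.0])]
cap_mid_rim [(0.74, [286.4, 264.3])]
[477.59912495 140.98240541  92.        ]
```

View pics/w5.png

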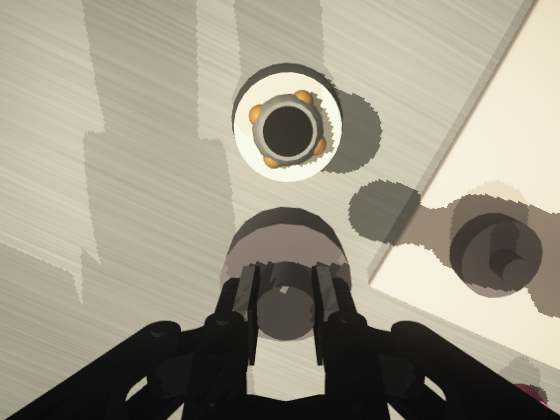

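```bash
python3 - <<'E'
from h import *
w=ctrl.get_image("wrist");s=ctrl.read_state();print(s["clock"],s["eef_pos"],w["extrinsics"][:3,3] if hasattr(w["extrinsics"],'shape') else 0)
save(w,"w6")
im=w["img"][:,:,::-1].copy()
def circ(X,Y,z,r,c):
    pts=np.array([proj(w,(X+r*np.cos(a),Y+r*np.sin(a),z)) for a in np.linspace(0,6.283,90)])
    cv2.polylines(big,[np.int32((pts-[200,60])*5*16/2.5)],True,c,1,cv2.LINE_AA,4)
big=cv2.resize(im[60:360,200:380],None,fx=2,fy=2,interpolation=2)
jx,jy=477.6,141
T=s["eef_pos"];zx=np.array([-np.sin(s["tool_rot"][2]),np.cos(s["tool_rot"][2])])
circ(jx,jy,83,34,(0,0,255));circ(jx,jy,103,17,(0,255,0))
circ(T[0],T[1],T[2]-1.7,29,(255,0,0));circ(T[0],T[1],T[2]-26.7,29,(255,255,0));circ(T[0],T[1],T[2]+20.3,12,(0,0,255))
cv2.imwrite("pics/c6.png",big)
E
```

```text
7.25 [424.09567202 116.64728657 178.29178312] [494.11743077 151.22522478 320.31176778]
```

View pics/c6.png

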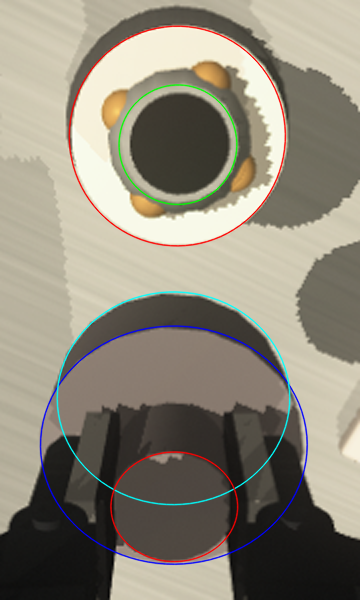

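Request:
play_rows(
  rows=[
    [0,[0.1,0,0.5],[0,0,0]],
    [0,[0.1,0,1.4],[0,0,0]],
    [0,[0,0,1.6],[0,0,0]],
    [0,[0,0,1.4],[0,0,0]],
    [0,[0,0.5,0.8],[0,0,0]],
    [0,[0,1.2,0.2],[0,0,0]],
    [0,[0,1.4,0],[0,0,0]],
    [0,[0,0.7,0],[0,0,0]],
  ],
)

```text
clock: 8.05
eef_pos: [476.4, 140.2, 138.5]
tool_rot: [-1.574, 0.0, -1.119]
force: [0.6, 0.1, -0.4]
width: 22.2
```

```bash
python3 - <<'E'
from h import *
for k in range(6): w=ctrl.get_image("wrist")
save(w,"w7");p=ctrl.get_image("side");save(p,"s7")
s=ctrl.read_state();print(s["clock"],s["eef_pos"],s["tool_rot"],s["force"],s["torque"],s["width"])
a=w["img"][:,:,::-1];b=p["img"][180:300,190:310,::-1]
cv2.imwrite("pics/c7.png",np.hstack([cv2.resize(a,(480,360)),cv2.resize(b,(320,360))]))
E
```

```text
8.4 [478.32307289 140.86553286 140.77544248] [-1.56980930e+00 -1.25429068e-04 -1.11906335e+00] [ 0.06835824 -0.68981858 -0.91628886] [-0.00379707 -0.0121827   0.01563478] 22.161565511091872
```

View pics/c7.png

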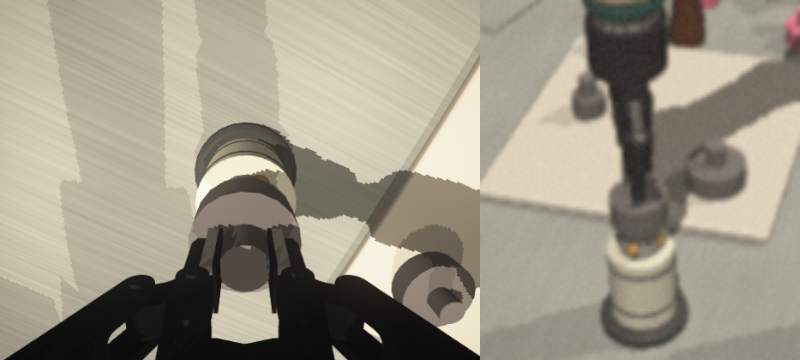

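Request:
play_rows(
  rows=[
    [0,[0,0.3,0],[0,0,0]],
    [0,[0,0.4,0],[0,0,0]],
    [0,[0,0.4,0],[0,0,0]],
    [0,[0,0.4,0],[0,0,0]],
    [0,[0,0.4,0],[0,0,0]],
    [0,[0,0.4,0],[0,0,0]],
    [0,[0,0.4,0],[0,0,0]],
    [0,[0,0.3,0],[0,0,0]],
  ],
)

```text
clock: 9.2
eef_pos: [477.8, 140.6, 109.8]
tool_rot: [-1.571, 0.0, -1.119]
force: [0.6, 0.1, -0.2]
width: 21.7
```

```bash
python3 - <<'E'
from h import *
for k in range(4): w=ctrl.get_image("wrist")
s=ctrl.read_state();print(s["clock"],s["eef_pos"],s["tool_rot"],s["force"],s["torque"],s["width"])
E
```

```text
9.4 [477.81769814 140.88284361 110.05491447] [-1.57131655e+00  2.11061397e-04 -1.11887252e+00] [-0.13747406  0.48886509 -0.05508857] [ 0.02839105 -0.05028806 -0.01098501] 21.939302268614036
```

Request:
play_rows(
  rows=[
    [0,[0,0.1,0],[0,0,0]],
    [0,[0,0.1,0],[0,0,0]],
    [0,[0,0.1,0],[0,0,0]],
    [0,[0,0.1,0],[0,0,0]],
    [0,[0,0,0],[0,0,0]],
    [0,[0,0,0],[0,0,0]],
    [0,[0,0,0],[0,0,0]],
    [0,[0,0,0],[0,0,0]],
  ],
)

```text
clock: 10.2
eef_pos: [478.0, 141.0, 109.5]
tool_rot: [-1.569, 0.0, -1.119]
force: [-7.3, -2.0, 32.2]
width: 22.2
```

```bash
python3 - <<'E'
from h import *
for k in range(4): w=ctrl.get_image("wrist")
save(w,"w8");p=ctrl.get_image("side")
s=ctrl.read_state();print(s["clock"],s["eef_pos"],s["tool_rot"],s["force"],s["torque"],s["width"])
a=w["img"][:,:,::-1];b=p["img"][180:300,190:310,::-1]
cv2.imwrite("pics/c8.png",np.hstack([cv2.resize(a,(480,360)),cv2.resize(b,(320,360))]))
E
```

```text
10.45 [478.02971413 140.94404712 109.44440999] [-1.56928267e+00  3.52044640e-04 -1.11922024e+00] [-7.99036999 -1.82404513 32.40622408] [-0.41425805  1.59088744  0.01529672] 21.301923481308307
```

View pics/c8.png

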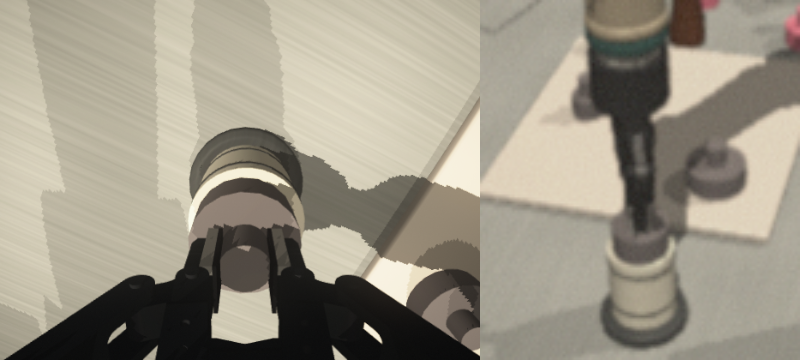

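```bash
python3 - <<'E'
from h import *
print(ctrl.finish_job());s=ctrl.read_state();print(s["clock"],s["eef_pos"],s["force"])
E
```

```text
the job is handed in; nothing more can be done
None
the job is handed in; nothing more can be done
```

I took the middle-sized grey cap off the board by its knob, pressed it onto the jar's neck past the nubs and down to the shoulder. I handed the job in at about 10.5 s, still gripping and pressing; no verdict is reported.

- **Seating:** the tool came to a hard stop at z 109.4 mm; a cap sitting home should stop it at about 109.7 mm, while nub contact would have been near 124 mm. The last wrist and side pictures show the rim on the shoulder.
- **Pressing force:** the wrist read about 32 N upward with about 8 N sideways, steady over the last readings. The grip was closed on the knob at 21–22 mm.
- **Alignment:** sideways it was about 0.4 mm off my estimate of the jar's axis, which is only as good as the 2 mm calibration. The tool was tilted less than 0.002 rad.
- **The click:** I did not see a force spike for it. The force was near zero in the reading just before the final press, so the click is inferred from the height alone.
- **Bystanders:** I did not re-measure the other caps, the mill or the bottle at the end. The arm's path stayed clear of them, and no unexpected contact showed in the readings I took between moves.
- **Disagreements:** early estimates from the top and side cameras differed by a few mm, so I relied on the wrist camera. The networks also marked the pink and purple look-alikes as the cap, and I ruled those out by eye.

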